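# Close the contact printing frame after checking the print

## Robot

A 6-joint arm with a two-finger parallel gripper is mounted at the origin on a cart in front of the work surface, level with it; the furniture and walls round the work are solid. World frame = base frame: x ahead of the robot, y to its left, z up, the work surface at z = 0. Lengths are in mm, angles in rad, forces in N, time in s.
With the tool pointing down it reaches from about 350 to 975 mm from the base axis. Payload 7.1 kg.
Tool frame: the origin (TCP) lies between the finger pads; the fingertips stand 17 mm ahead of it and the grasp point (between the pads) lies 2 mm behind it; z points along the fingers, y is the line along which they close (so a half turn about z gives the same grasp; the last joint's range is limited). The gripper opens to 88 mm and grips with 3 to 60 N. Pads are 20 mm wide; open, the fingers measure 115 mm over their backs; the gripper's body (75 mm by 178 mm) begins 61 mm behind the grasp point.
Start: joints at [-1.166, 0.423, 1.63, -0, 1.089, -0.019], TCP at [257.032, -569.684, 239.675] pointing down, gripper open.
Joint ranges: [-3, 3], [-0.9, 2.11], [0.09, 2.58], [-1.31, 4.45], [0.11, 2.69], [-2.54, 2.54]. Speed limits (rad/s): [2.39, 2.39, 3.01, 3.14, 3.14, 3.14].

## Interface

Orientations are given as a rotation vector (axis times angle).
In Python, from workcell import ctrl gives the robot as it stands.
- The arm moves only by the shell command python3 jog.py [OPENING], which reads ROWS from standard input. ROWS is a JSON list of rows, 1 to 5 of them, each an object with the fields sx, sy, sz (the shift in mm), rx, ry, rz (a rotation vector in rad); a field left out counts as zero; each row shifts and turns the commanded pose from where the row before left it, along the tool's axes as they then stand; what a row does not reach is not made up. A row lasts 1/12 s, in which the tool goes at most 41.7 mm and 0.125 rad, less where a joint would pass 70% of its speed; a pose out of reach is approached as far as the arm can. OPENING is the finger opening in mm, set as the command begins (- or left out keeps the last). The fingers move at their own pace and stop on an object; the grip force is fixed at half the most. Time passes only in rows, so rows that do not move let the fingers close. It prints the time, the measured TCP pose, the force, the opening and the grip force at its end. Input that does not fit is refused with a message, and nothing moves.
- ctrl.get_obs(): the state, without advancing time (a new reading comes with each control period).
- ctrl.get_image(name): name is "scene" or "top"; returns a dict with "img" (480x640x3 uint8, red, green, blue), "fx", "fy", "cx", "cy" (pixels), "R" (3x3) and "t" (3): a world point X has camera coordinates R X + t. Camera axes: x right, y down, z forward; pixel columns grow to the right and rows downward; lengths in mm; the calibration is good to about 2 mm. A picture is of the moment at which its call begins. There is no depth.
- ctrl.close_job(): hands the job in; it is judged then, once.
The state is a dict: "t": time; "qpos": joint angles; "qvel": joint speeds; "joint_torque": joint torques, N m; "ee_pos": TCP position; "orientation": TCP orientation; "ft_force": force on the tool from outside, world axes, zero at the start; "moment": the same for the moment, N m; "width": finger opening in mm; "grasp_force": force on a finger pad.
Only numpy, scipy, OpenCV 4.12 (cv2) and the standard library are available. Lean on these libraries where they do the work, as an engineer would, in place of code of your own. Each camera call takes 0.05 s, during which the arm holds its last target. There are 200 camera calls.

## Task

The contact printing frame in front of you has one half of its hinged back standing open. With your fingertips push that half over and down until it lies flat in the frame, then push the steel bar on it round until it lies square across the frame, parallel to the other bar, so that it is locked. Leave the other bar locked as it is, do not lift the frame or shove it out of its place, and leave the measuring beaker, the black clip and the cork block where they stand.

Things in the scene. Friction and masses are not known exactly. Their poses are not given: they have to be found in the camera images.
- frame: contact printing frame of dark stained wood, 250 (its x) x 275 (its y) mm, loose, about 0.7 kg. Origin: centre of its underside; z up. Rim 28 mm wide and 24 mm high all round. The back inside it is in two halves that meet at y = 0: the +y half is shut and fixed (top at z = 18 mm), the -y half stands open. Each carries a flat steel bar, 230 x 14 x 2 mm, on a pivot at the bar's middle.
- frame_back (a joint): hinge of the open half (panel 192 x 108 x 9 mm). 0 = shut: flat in the frame, outer face at z = 18 mm, y = -1 to -109 mm. Grows as it swings up: 1.57 = upright, more = leaning towards +y; stop at 2.0. When up, its outer face, with the bar, looks towards +y. Stiff: it stays where left and has to be pushed all the way down; 1 to 3 N at the free edge moves it.
- back_hinge (a point): middle of the hinge axis of the open half, at (0, 0, 19) mm of the frame; the axis runs along the frame's x
- back_edge (a point): middle of the free edge of the open half, on its outer face, 109 mm from the hinge
- frame_bar_b (a joint): angle of the bar on the open half. 0 = square (along the frame's x), under the lugs on the rim, at a stop. Positive: counter-clockwise seen from above with the half shut, the +x end then lying towards +y. Stays where left; about 1 N near the end turns it. With the half shut the bar is at z = 25 to 27 mm, 7 mm above the panel: inside the rim a fingertip fits beside it.
- bar_b_end (a point): top of the +x end of the bar on the open half, 115 mm from its pivot
- bar_b_pivot (a point): top of the bar on the open half at its pivot; with the half shut at (0, -56, 27) mm of the frame
- frame_bar_a (a joint): angle of the other bar, on the shut half (pivot at (0, 56) mm of the frame). 0 = square, locked: it starts so and must stay so.
- measure: clear plastic measuring beaker, 67 mm across, 74 mm high, standing loose; origin: centre of its underside. Leave alone.
- clip: black binder clip, 58 x 32 x 12 mm, lying loose; origin: centre of its underside. Leave alone.
- cork: cork block, 60 x 95 x 38 mm, loose; origin: centre of its underside. Leave alone.

How it is judged:
By the outcome, as a careful person would: the job done as asked, in the order asked, and still so for the second after the job is handed in, with the robot touching nothing.
It also fails if it takes over 40 s, if anything falls off the work surface, if the arm or the gripper's body presses on something with over 40 N, if the wrist force passes 120 N, or if a joint passes its speed limit or range.

## Working session

There is one attempt and no reset: what is moved stays moved. The work goes in short steps, Python scripts to look and compute and a shell command to move; the robot and the scene stay as the last step left them, time stands still between calls to the robot, and variables do not carry over. Pictures are saved under pics/ and viewed, at most 10 in all, crops included, and the job is handed in when it is done.

```bash
ls; mkdir -p pics; python3 - <<'E'
from workcell import ctrl
import cv2,numpy as np
for n in("scene","top"):
    d=ctrl.get_image(n);cv2.imwrite(f"pics/{n}0.png",d["img"][:,:,::-1])
    print(n,d["fx"],d["fy"],d["cx"],d["cy"],np.round(d["R"],4).tolist(),d["t"])
o=ctrl.get_obs();print(o["t"],o["ee_pos"],o["orientation"],o["width"])
E
```

```text
jog.py
pics
workcell.py
scene 443.48989678383003 443.48989678383003 319.75291542610995 241.3239430457413 [[-0.7792, -0.6264, -0.0194], [-0.301, 0.4011, -0.8652], [0.5498, -0.6683, -0.5011]] [411.2434867  257.56336036 811.63140662]
top 586.5564606934764 586.5564606934764 318.205303220038 242.1273563619218 [[-0.0204, -0.9998, -0.0009], [-0.985, 0.0203, -0.1715], [0.1714, -0.0026, -0.9852]] [-112.85170884  605.93277694 1209.59169868]
0.1 [ 256.88080231 -569.27556708  239.00329138] [-3.07004625e+00 -6.60478479e-01  3.99967715e-04] 87.70745690240157
```

View pics/scene0.png

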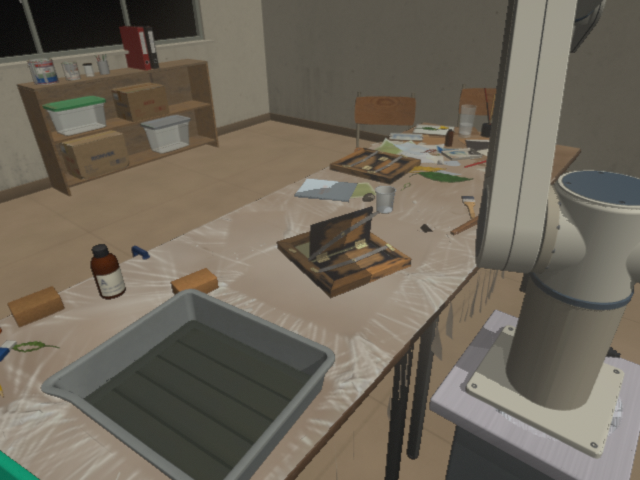

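View pics/top0.png

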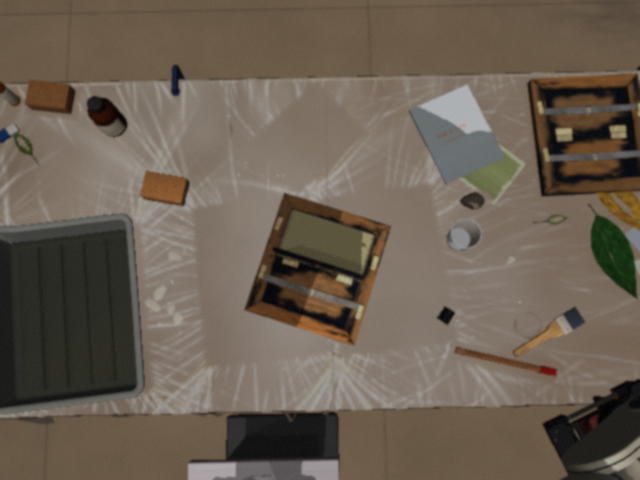

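```bash
python3 - <<'E'
import cv2,numpy as np
a=cv2.imread("pics/scene0.png")[195:300,265:420];b=cv2.imread("pics/top0.png")[180:355,235:405]
a=cv2.resize(a,(790,535),interpolation=cv2.INTER_CUBIC);b=cv2.resize(b,(583,600),interpolation=cv2.INTER_CUBIC)
cv2.imwrite("pics/sc.png",cv2.convertScaleAbs(a,alpha=1.6,beta=20));cv2.imwrite("pics/tc.png",cv2.convertScaleAbs(b,alpha=1.6,beta=20))
R=np.array([[-0.0204,-0.9998,-0.0009],[-0.985,0.0203,-0.1715],[0.1714,-0.0026,-0.9852]]);print(-R.T@[-112.85,605.93,1209.59])
R=np.array([[-0.7792,-0.6264,-0.0194],[-0.301,0.4011,-0.8652],[0.5498,-0.6683,-0.5011]]);print(-R.T@[411.24,257.56,811.63])
E
```

```text
[ 387.215184 -121.982875 1295.503498]
[-48.270406 696.705749 637.526761]
```

View pics/sc.png

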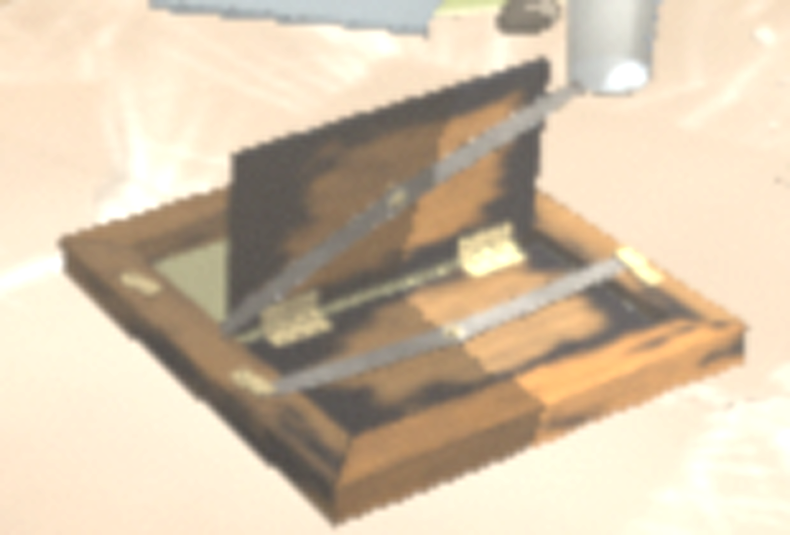

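View pics/tc.png

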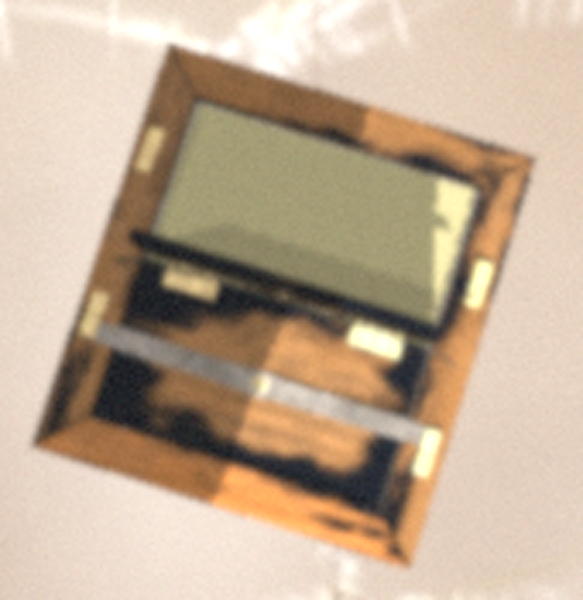

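```bash
cat > h.py <<'E'
import cv2,numpy as np
from workcell import ctrl
T=dict(K=(586.5564606934764,318.2053,242.12736),R=np.array([[-0.0204,-0.9998,-0.0009],[-0.985,0.0203,-0.1715],[0.1714,-0.0026,-0.9852]]),t=np.array([-112.8517,605.9328,1209.5917]))
S=dict(K=(443.4899,319.7529,241.3239),R=np.array([[-0.7792,-0.6264,-0.0194],[-0.301,0.4011,-0.8652],[0.5498,-0.6683,-0.5011]]),t=np.array([411.2435,257.5634,811.6314]))
def ray(C,p):
    f,cx,cy=C["K"];d=C["R"].T@np.array([(p[0]-cx)/f,(p[1]-cy)/f,1]);return -C["R"].T@C["t"],d/np.linalg.norm(d)
def pl(C,p,z):
    o,d=ray(C,p);return o+d*(z-o[2])/d[2]
def tri(ps,pt):
    a,u=ray(S,ps);b,v=ray(T,pt);k=np.linalg.lstsq(np.c_[u,-v],b-a,rcond=None)[0]
    p,q=a+k[0]*u,b+k[1]*v;return (p+q)/2,np.linalg.norm(p-q)
tc=lambda x,y:(x/583*170+235-.35,y/600*175+180-.35)
sc=lambda x,y:(x/790*155+265-.4,y/535*105+195-.4)
E
python3 - <<'E'
from h import *
np.set_printoptions(precision=1,suppress=True)
c={"farL":(172,45),"farR":(533,157),"nearR":(410,565),"nearL":(37,443)}
P={k:pl(T,tc(*v),24) for k,v in c.items()};print(P)
for a,b in(("farL","farR"),("farR","nearR"),("nearR","nearL"),("nearL","farL")):
    d=P[b]-P[a];print(a,b,np.linalg.norm(d),np.degrees(np.arctan2(d[1],d[0])))
print("centre",sum(P.values())/4)
for n,s,t in(("farL",(62,240),(172,45)),("nearR",(747,328),(410,565)),("nearL",(342,437),(37,443)),
  ("edgeL",(233,155),(135,234)),("edgeR",(547,60),(440,325)),("barAL",(275,385),(95,330)),("pivA",(457,330),(262,383))):
    print(n,*tri(sc(*s),tc(*t)))
for n,s in(("bar+x",(228,328)),("bar-x",(580,85)),("pivB",(397,197)),("hingeL",(240,342)),("hingeR",(520,262))):print(n,*ray(S,sc(*s)))
E
```

```text
{'farL': array([721.8, -53.1,  24. ]), 'farR': array([ 642.6, -285. ,   24. ]), 'nearR': array([ 385.1, -197.7,   24. ]), 'nearL': array([465.5,  34.6,  24. ])}
farL farR 245.0668294301455 -108.85656432164056
farR nearR 271.8720712617437 161.26850300679243
nearR nearL 245.8127426398433 70.90931692556711
nearL farL 270.8670420760124 -18.888379987465648
centre [ 553.8 -125.3   24. ]
farL [722.9 -52.7  20.5] 0.42543198749798483
nearR [ 384.5 -198.2   19.4] 1.3810705087872868
nearL [464.6  32.2  46.9] 1.224940244201414
edgeL [581.5 -35.  125.4] 1.7546061802523991
edgeR [ 521.6 -214.5  124.5] 3.8933370209683225
barAL [534.8  -3.2  28.2] 2.236817316439727
pivA [ 500.2 -107.9   19.8] 1.3702630358398238
bar+x [-48.3 696.7 637.5] [ 0.6 -0.6 -0.5]
bar-x [-48.3 696.7 637.5] [ 0.5 -0.8 -0.4]
pivB [-48.3 696.7 637.5] [ 0.5 -0.7 -0.5]
hingeL [-48.3 696.7 637.5] [ 0.5 -0.6 -0.5]
hingeR [-48.3 696.7 637.5] [ 0.5 -0.7 -0.5]
```

```bash
cat >> h.py <<'E'
C0=np.array([553.8,-125.3,0]);A=np.radians(71.1);F=np.array([[np.cos(A),np.sin(A),0],[-np.sin(A),np.cos(A),0],[0,0,1]])  # world->frame
fr=lambda p:F@(np.asarray(p)-C0)
def where():
    from scipy.spatial.transform import Rotation as Q
    o=ctrl.get_obs();r=Q.from_rotvec(o["orientation"]).as_matrix();x=r[:,0]
    print("t %.2f"%o["t"],"tip(frame)",np.round(fr(o["ee_pos"]+17*r[:,2]),1),"yaw %.2f"%np.degrees(np.arctan2(x[1],x[0])),"z",np.round(r[:,2],3),"F",np.round(F@o["ft_force"],2),"w %.1f"%o["width"])
E
python3 - <<'E'
from h import *
n=-F[1]; # bar points on plane frame y=8 (upright)
for k,s in(("bar+x",(228,328)),("bar-x",(580,85)),("pivB",(397,197))):
    o,d=ray(S,sc(*s));o=fr(o);d=F@d;print(k,np.round(o+d*(9-o[1])/d[1],1))
E
echo '[{"rz": -0.1167}, {"rz": -0.1167}, {"rz": -0.1167}, {"rz": -0.1167}, {"rz": -0.1167}]' | python3 jog.py 0
echo '[{"rz": -0.1167}, {"rz": -0.1167}, {"sx": 39, "sy": 6.5}, {"sx": 39, "sy": 6.5}, {"sx": 39, "sy": 6.5}]' | python3 jog.py
echo '[{"sx": 39, "sy": 6.5}, {"sx": 39, "sy": 6.5}, {"sx": 39, "sy": 6.5}, {"sx": 39, "sy": 6.5}, {"sx": 39, "sy": 6.5}]' | python3 jog.py
echo '[{"sx": 39, "sy": 6.5}, {"sx": 39, "sy": 6.5}, {"sx": 39, "sy": 6.5}, {"sx": 39, "sy": 6.5}, {"sx": 39, "sy": 6.5}]' | python3 jog.py
python3 -c "from h import *;where()"
```

```text
bar+x [105.2   9.   33.7]
bar-x [-114.3    9.   107.3]
pivB [ 2.8  9.  76.5]
t: 0.52
ee_pos: [256.9, -569.4, 239.2]
orientation: [-2.746, -1.524, -0.0]
ft_force: [0.2, -0.2, 0.5]
width: 58.0
grasp_force: 0.0
t: 0.93
ee_pos: [313.3, -464.1, 239.1]
orientation: [-2.557, -1.824, -0.0]
ft_force: [0.5, -0.3, 0.4]
width: 24.6
grasp_force: 0.0
t: 1.35
ee_pos: [407.7, -289.5, 239.5]
orientation: [-2.556, -1.826, 0.0]
ft_force: [1.1, 0.2, 0.0]
width: 0.5
grasp_force: 0.0
t: 1.77
ee_pos: [501.7, -115.5, 239.6]
orientation: [-2.556, -1.826, 0.0]
ft_force: [0.2, -0.6, 0.5]
width: 0.4
grasp_force: 0.0
t 1.77 tip(frame) [ -7.6  52.5 222.6] yaw 71.09 z [-0.  0. -1.] F [-0.46 -0.36  0.5 ] w 0.4
```

```bash

echo '[{"sx": 14, "sz": 30}, {"sx": 14, "sz": 30}, {"sx": 14, "sz": 30}, {"sz": 22}, {"sy": 15}]' | python3 jog.py >/dev/null
python3 -c "from h import *;where()"
echo '[{"sy": 10}, {"sy": 6}, {"sy": 6}, {"sy": 4}]' | python3 jog.py >/dev/null
python3 -c "
from h import *;where()
d=ctrl.get_image('scene');cv2.imwrite('pics/s1.png',cv2.resize(d['img'][150:310,250:430,::-1],(675,600),interpolation=cv2.INTER_CUBIC))"
```

```text
t 2.18 tip(frame) [ 32.7  43.1 105.7] yaw 71.21 z [-0.011  0.002 -1.   ] F [ 0.2   0.28 -0.55] w 0.4
t 2.52 tip(frame) [ 32.3  10.3 111.3] yaw 71.06 z [ 0.001  0.    -1.   ] F [0.54 0.74 1.18] w 0.5
```

View pics/s1.png

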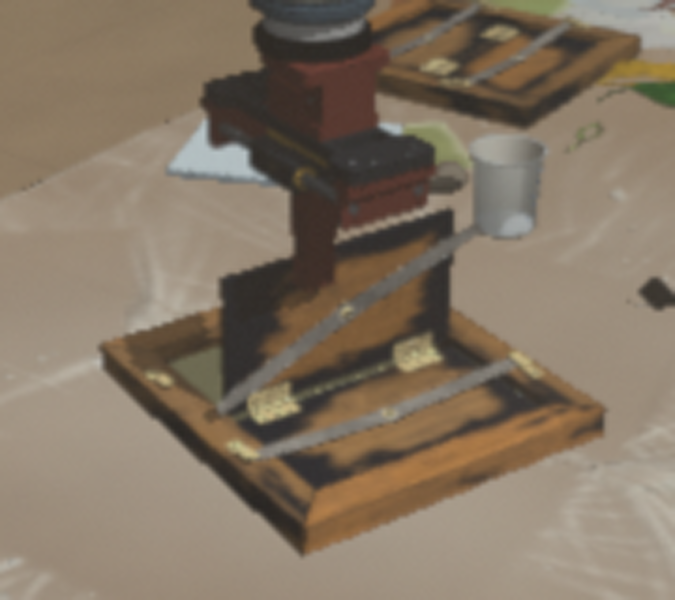

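```bash

echo '[{"sy": 8, "sz": 0.5}, {"sy": 8, "sz": 1}, {"sy": 8, "sz": 1.5}, {"sy": 7.5, "sz": 2.5}, {"sy": 7.5, "sz": 3}]' | python3 jog.py >/dev/null
python3 -c "from h import *;where()"
echo '[{"sy": 7, "sz": 3.5}, {"sy": 6.5, "sz": 4.5}, {"sy": 6.5, "sz": 5}, {"sy": 6, "sz": 5.5}, {"sy": 5.5, "sz": 6}]' | python3 jog.py >/dev/null
python3 -c "
from h import *;where()
d=ctrl.get_image('scene');cv2.imwrite('pics/s2.png',cv2.resize(d['img'][150:310,250:430,::-1],(675,600),interpolation=cv2.INTER_CUBIC))"
```

```text
t 2.98 tip(frame) [ 32.4 -29.  102.2] yaw 71.08 z [ 0.001 -0.    -1.   ] F [0.5  0.97 1.37] w 0.3
t 3.40 tip(frame) [ 32.4 -60.1  77.1] yaw 71.09 z [ 0. -0. -1.] F [-0.47 -1.22  1.37] w -0.0
```

View pics/s2.png

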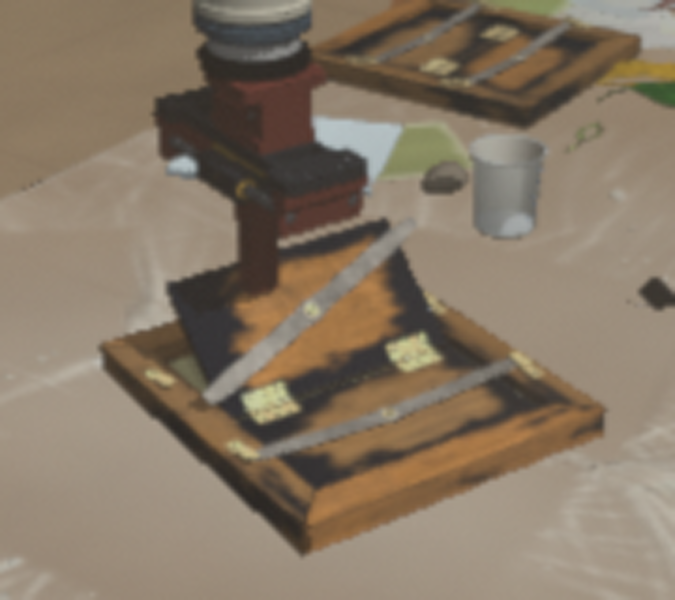

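```bash

echo '[{"sy": 5, "sz": 6.5}, {"sy": 4.5, "sz": 7}, {"sy": 3.5, "sz": 7}, {"sy": 3, "sz": 7}, {"sy": 2, "sz": 7}]' | python3 jog.py >/dev/null
python3 -c "from h import *;where()"
echo '[{"sy": 1, "sz": 7}, {"sy": 0.5, "sz": 7}, {"sz": 6}, {"sz": 3}, {}]' | python3 jog.py >/dev/null
python3 -c "from h import *;where()"
```

```text
t 3.87 tip(frame) [ 32.4 -77.8  42.5] yaw 71.08 z [ 0. -0. -1.] F [-0.32  0.35  1.06] w 0.6
t 4.28 tip(frame) [ 32.3 -77.9  19.1] yaw 71.09 z [-0.002  0.    -1.   ] F [ 0.28  0.04 -0.3 ] w 1.1
```

```bash

echo '[{"sz": 1}, {"sz": 0.5}, {}]' | python3 jog.py >/dev/null
python3 -c "from h import *;where()"
echo '[{"sz": 1}, {}]' | python3 jog.py >/dev/null
python3 -c "from h import *;where()"

```

```text
t 4.53 tip(frame) [ 32.4 -78.8  18.8] yaw 71.09 z [ 0. -0. -1.] F [-0.3   0.07  0.16] w 0.4
t 4.70 tip(frame) [ 32.4 -78.9  17.9] yaw 71.09 z [ 0. -0. -1.] F [0.37 0.07 0.7 ] w 0.3
```

```bash
for i in 1; do
echo '[{"sz": 1}, {}]' | python3 jog.py >/dev/null
python3 -c "from h import *;where()"
echo '[{"sz": 1}, {}]' | python3 jog.py >/dev/null; done
python3 -c "
from h import *;where()
for n in('scene','top'):
    d=ctrl.get_image(n);i=d['img'][150:310,250:430] if n=='scene' else d['img'][180:355,235:405]
    cv2.imwrite(f'pics/{n}3.png',i[:,:,::-1])
a=cv2.imread('pics/scene3.png');b=cv2.imread('pics/top3.png')
cv2.imwrite('pics/m3.png',np.hstack([cv2.resize(a,(400,400),interpolation=3),cv2.resize(b,(400,400),interpolation=3)]))"
```

```text
t 4.87 tip(frame) [ 32.5 -79.   17.8] yaw 71.09 z [ 0. -0. -1.] F [-0.12  3.04  7.37] w 0.6
t 5.03 tip(frame) [ 32.4 -79.   17.6] yaw 71.09 z [ 0. -0. -1.] F [-1.54  5.04 14.27] w 0.3
```

View pics/m3.png

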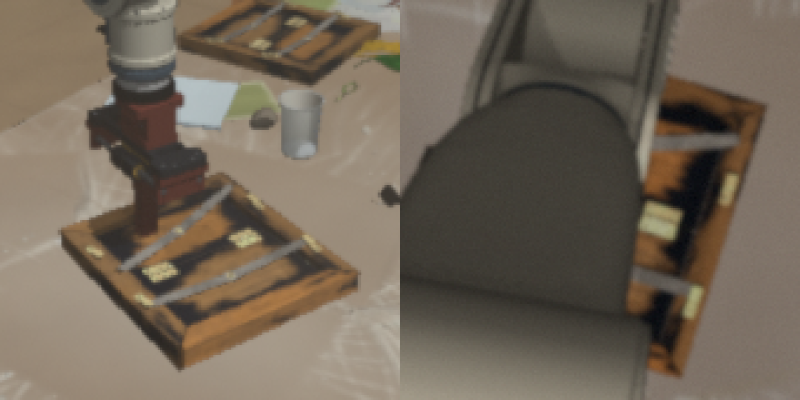

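```bash

echo '[{"sz": -15}, {"sz": -25}, {"sx": 17, "sy": -30}, {"sx": 17, "sy": -31}, {"sx": 16, "sy": -30}]' | python3 jog.py >/dev/null
echo '[{"sz": 8}, {"sz": 8}, {}]' | python3 jog.py >/dev/null
python3 -c "
from h import *;where()
d=ctrl.get_image('scene');cv2.imwrite('pics/s4.png',cv2.resize(d['img'][190:310,265:420,::-1],(775,600),interpolation=cv2.INTER_CUBIC))"
```

```text
t 5.80 tip(frame) [82.4 11.9 38.9] yaw 71.12 z [-0. -0. -1.] F [-0.76  1.04  0.04] w 0.1
```

View pics/s4.png

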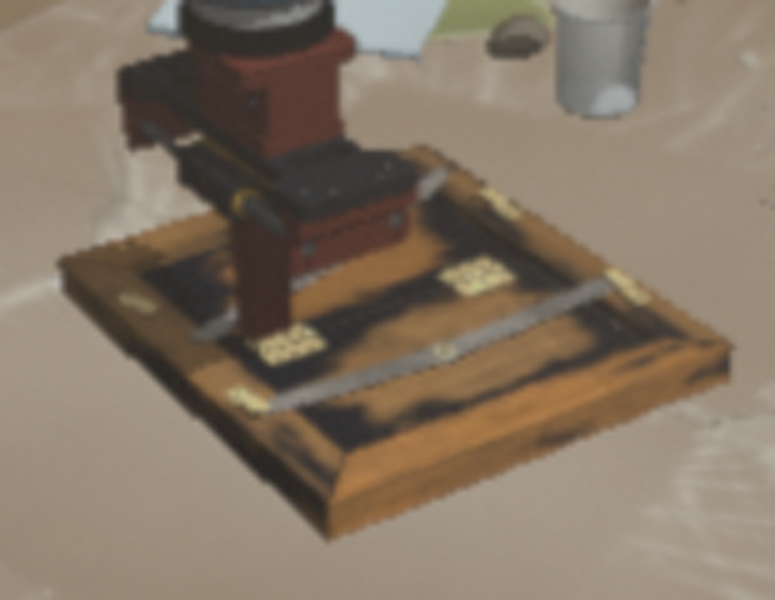

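```bash

echo '[{"sz": 9}, {"sz": 8}, {}, {"sy": 4}, {"sy": 4}]' | python3 jog.py >/dev/null
python3 -c "from h import *;where()"
echo '[{"sy": 4}, {"sy": 4}, {"sy": 4}, {"sy": 4}, {"sy": 3}]' | python3 jog.py >/dev/null
python3 -c "from h import *;where()"
echo '[{"sy": 4}, {"sy": 4}, {"sy": 4}, {"sy": 4}, {}]' | python3 jog.py >/dev/null
python3 -c "from h import *;where()"

```

```text
t 6.27 tip(frame) [82.2  3.8 22.4] yaw 71.07 z [-0.  0. -1.] F [-0.72 -0.54  1.46] w 0.3
t 6.68 tip(frame) [ 82.5 -15.4  22.8] yaw 71.08 z [ 0.  0. -1.] F [-0.22  1.04 -0.36] w 0.2
t 7.10 tip(frame) [ 82.5 -31.9  22.8] yaw 71.09 z [ 0.001 -0.    -1.   ] F [-0.06  0.27 -0.07] w 0.1
```

```bash

echo '[{"sy": 1.5, "sz": 1}, {"sy": 1}, {}]' | python3 jog.py >/dev/null
python3 -c "
from h import *;where()
d=ctrl.get_image('scene');cv2.imwrite('pics/s5.png',cv2.resize(d['img'][190:310,265:420,::-1],(775,600),interpolation=cv2.INTER_CUBIC))"
```

```text
t 7.35 tip(frame) [ 82.4 -33.4  21.6] yaw 71.08 z [-0.  0. -1.] F [0.48 0.06 0.2 ] w 0.4
```

View pics/s5.png

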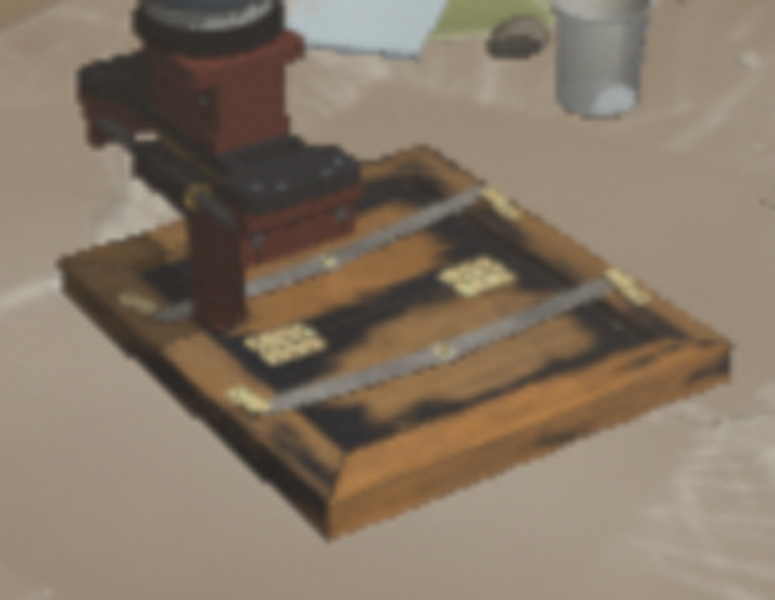

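```bash

echo '[{"sy": 1}, {}]' | python3 jog.py >/dev/null
python3 -c "from h import *;where()"
echo '[{"sy": 1}, {}]' | python3 jog.py >/dev/null
python3 -c "from h import *;where()"
```

```text
t 7.57 tip(frame) [ 82.4 -34.3  21.7] yaw 71.09 z [-0.  0. -1.] F [ 0.26  0.11 -0.31] w 0.6
t 7.73 tip(frame) [ 82.4 -35.5  21.7] yaw 71.09 z [ 0. -0. -1.] F [0.28 0.18 0.25] w 0.7
```

```bash

echo '[{"sy": 0.7}, {}]' | python3 jog.py >/dev/null
python3 -c "from h import *;where()"
```

```text
t 7.90 tip(frame) [ 82.4 -36.1  21.7] yaw 71.09 z [ 0. -0. -1.] F [0.45 0.37 0.22] w 0.3
```

```bash

echo '[{"sy": 0.8}, {}]' | python3 jog.py >/dev/null
python3 -c "from h import *;where()"
```

```text
t 8.07 tip(frame) [ 82.4 -37.   21.7] yaw 71.08 z [ 0.  0. -1.] F [-0.28  0.34  0.63] w 0.6
```

```bash

echo '[{"sy": 0.8}, {}]' | python3 jog.py >/dev/null
python3 -c "from h import *;where()
d=ctrl.get_image('scene');cv2.imwrite('pics/s6.png',d['img'][:,:,::-1])
g=cv2.resize(cv2.imread('pics/s6.png')[190:310,265:420],(775,600),interpolation=3);cv2.imwrite('pics/s6c.png',g)"
```

```text
t 8.23 tip(frame) [ 82.4 -37.8  21.7] yaw 71.09 z [ 0. -0. -1.] F [ 0.66  0.24 -0.47] w 1.0
```

View pics/s6c.png

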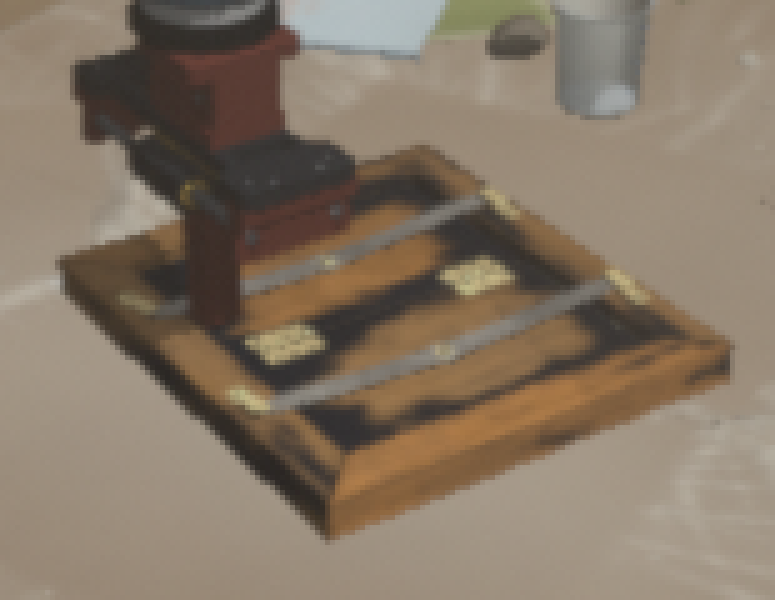

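```bash

echo '[{"sy": 0.8}, {}]' | python3 jog.py >/dev/null
python3 -c "from h import *;where()"
```

```text
t 8.45 tip(frame) [ 82.4 -38.6  21.7] yaw 71.09 z [ 0. -0. -1.] F [ 0.35 -0.2   0.11] w 0.3
```

```bash

python3 - <<'E'
from h import *
# grey bar profile along frame-y lines at several x, z=27 (bar b) ; both bars, scene view
d=ctrl.get_image("scene");im=d["img"].astype(np.float32)
def px(p):
    w=F.T@np.array(p)+C0;c=S["R"]@w+S["t"];f,cx,cy=S["K"];return cx+f*c[0]/c[2],cy+f*c[1]/c[2]
def prof(im,x,y0,r=24):
    ys=np.arange(y0-r,y0+r+.1,1.);uv=np.array([px((x,y,27)) for y in ys],np.float32)
    v=cv2.remap(im,uv[:,:1],uv[:,1:],cv2.INTER_LINEAR)[:,0]
    w=np.clip(v[:,2]/(v[:,0]+1)-.75,0,None)*np.clip(v.mean(1)-50,0,None)
    return (w*ys).sum()/(w.sum()+1e-9),w.max()
for y0 in(56,-56):
    print(y0,[(x,)+tuple(np.round(prof(im,x,y0),1)) for x in(-85,-70,-50,-40,-30,-15,15,30,45,60,75,90)])
where()
E
```

```text
56 [(-85, np.float64(61.6), np.float64(9.2)), (-70, np.float64(62.0), np.float64(8.0)), (-50, np.float64(63.7), np.float64(8.4)), (-40, np.float64(64.8), np.float64(10.2)), (-30, np.float64(65.9), np.float64(11.2)), (-15, np.float64(66.4), np.float64(12.4)), (15, np.float64(66.7), np.float64(10.0)), (30, np.float64(66.3), np.float64(10.5)), (45, np.float64(64.4), np.float64(10.0)), (60, np.float64(62.5), np.float64(10.2)), (75, np.float64(61.0), np.float64(12.6)), (90, np.float64(59.9), np.float64(12.3))]
-56 [(-85, np.float64(-52.3), np.float64(9.9)), (-70, np.float64(-50.7), np.float64(10.1)), (-50, np.float64(-47.8), np.float64(8.2)), (-40, np.float64(-47.1), np.float64(7.7)), (-30, np.float64(-46.5), np.float64(7.9)), (-15, np.float64(-44.8), np.float64(6.9)), (15, np.float64(-44.1), np.float64(8.2)), (30, np.float64(-42.9), np.float64(8.8)), (45, np.float64(-44.4), np.float64(8.8)), (60, np.float64(-44.5), np.float64(8.9)), (75, np.float64(0.0), np.float64(0.0)), (90, np.float64(-57.0), np.float64(0.2))]
t 8.50 tip(frame) [ 82.4 -38.5  21.7] yaw 71.09 z [ 0.  0. -1.] F [0.45 0.3  0.18] w 0.3
```

```bash
cat > bar.py <<'E'
from h import *
def px(p):
    w=F.T@np.array(p)+C0;c=S["R"]@w+S["t"];f,cx,cy=S["K"];return cx+f*c[0]/c[2],cy+f*c[1]/c[2]
im=ctrl.get_image("scene")["img"].astype(np.float32)
for y0 in(56,-56):
    X,Y=[],[]
    for x in range(-95,96,5):
        ys=np.arange(y0-26,y0+26.1,1.);uv=np.array([px((x,y,27)) for y in ys],np.float32)
        v=cv2.remap(im,uv[:,:1],uv[:,1:],cv2.INTER_LINEAR)[:,0]
        w=np.clip(v[:,2]/(v[:,0]+1)-.75,0,None)*np.clip(v.mean(1)-50,0,None)
        w=np.where((w>.6*w.max())&(w>4),w,0)
        if w.sum()>0 and abs(x)>8:X.append(x);Y.append((w*ys).sum()/w.sum())
    X,Y=np.array(X),np.array(Y);k=np.ones(len(X),bool)
    for _ in range(6):
        c=np.polyfit(X[k],Y[k],1);r=abs(Y-np.polyval(c,X));k=r<max(1.5,1.5*np.median(r))
    print(y0,"y at 0 %.1f"%c[1],"angle %.2f deg"%np.degrees(np.arctan(c[0])),k.sum(),np.round(np.c_[X,Y][::4],1).tolist())
where()
E
echo '[{"sy": 1}, {}]' | python3 jog.py >/dev/null
python3 bar.py
```

```text
56 y at 0 65.1 angle 1.42 deg 26 [[-95.0, 61.5], [-75.0, 62.0], [-55.0, 64.4], [-35.0, 65.0], [-15.0, 66.4], [20.0, 66.5], [40.0, 65.5], [60.0, 63.5], [80.0, 61.5]]
-56 y at 0 -44.6 angle 3.68 deg 22 [[-95.0, -51.2], [-75.0, -50.5], [-55.0, -47.9], [-35.0, -46.0], [-15.0, -44.6], [20.0, -43.6], [40.0, -44.1], [60.0, -45.0]]
t 8.72 tip(frame) [ 82.4 -39.6  21.7] yaw 71.09 z [ 0. -0. -1.] F [-0.17  0.82 -0.34] w 0.5
```

```bash

echo '[{"sy": 1}, {}]' | python3 jog.py >/dev/null
python3 -c "from h import *;where()"
echo '[{"sy": 0.7}, {}]' | python3 jog.py >/dev/null
python3 bar.py
```

```text
t 8.88 tip(frame) [ 82.4 -40.6  21.7] yaw 71.09 z [ 0. -0. -1.] F [0.7  0.19 0.42] w 0.5
56 y at 0 65.0 angle 0.95 deg 24 [[-95.0, 61.1], [-75.0, 62.4], [-55.0, 64.4], [-35.0, 65.0], [-15.0, 66.4], [20.0, 66.9], [40.0, 65.5], [60.0, 63.6], [80.0, 61.5]]
-56 y at 0 -44.3 angle 3.13 deg 22 [[-95.0, -50.4], [-75.0, -48.6], [-55.0, -46.5], [-35.0, -45.5], [-15.0, -44.2], [20.0, -43.6], [40.0, -45.4], [60.0, -45.6]]
t 9.10 tip(frame) [ 82.4 -40.9  21.6] yaw 71.09 z [-0.  0. -1.] F [0.65 0.64 0.16] w 0.6
```

```bash

echo '[{"sy": 0.7}, {}]' | python3 jog.py >/dev/null
python3 -c "from h import *;where()"
```

```text
t 9.27 tip(frame) [ 82.4 -41.1  21.5] yaw 71.08 z [-0.002  0.    -1.   ] F [0.58 4.34 2.63] w 0.6
```

```bash

echo '[{"sy": 0.5}, {}]' | python3 jog.py >/dev/null
python3 bar.py
```

```text
56 y at 0 65.2 angle 1.23 deg 26 [[-95.0, 61.5], [-75.0, 62.4], [-55.0, 64.4], [-35.0, 65.0], [-15.0, 66.0], [20.0, 66.5], [40.0, 65.5], [60.0, 63.5], [80.0, 61.5]]
-56 y at 0 -44.2 angle 3.02 deg 22 [[-95.0, -50.0], [-75.0, -48.7], [-55.0, -46.9], [-35.0, -45.0], [-15.0, -44.2], [20.0, -43.6], [40.0, -45.0], [60.0, -45.6]]
t 9.48 tip(frame) [ 82.4 -41.2  21.4] yaw 71.08 z [-0.002  0.    -1.   ] F [0.12 4.75 2.46] w 0.5
```

```bash

echo '[{"sy": -4}, {"sy": -8}, {"sz": -20}, {"sz": -40}, {"sz": -40}]' | python3 jog.py >/dev/null
echo '[{"sz": -40}, {"sx": -40}, {"sx": -40}, {"sx": -40}, {"sx": -40}]' | python3 jog.py >/dev/null
echo '[{"sx": -40}, {"sx": -40}, {"sx": -40}, {"sx": -40}, {"sx": -40}]' | python3 jog.py >/dev/null
echo '[{"sx": -40}, {"sx": -40}, {"sx": -40}, {}, {}]' | python3 jog.py >/dev/null
python3 bar.py
python3 - <<'E'
from h import *
b=cv2.imread("pics/top0.png").astype(np.float32);n=ctrl.get_image("top")["img"][:,:,::-1].copy();cv2.imwrite("pics/top9.png",n);n=n.astype(np.float32)
# shift of the near half of the frame (shut, unchanged), of the far rim, and of loose things
for k,(y0,y1,x0,x1) in dict(near=(300,350,240,365),farL=(188,225,265,310),farR=(215,250,372,395),beaker=(210,260,440,490),clip=(300,330,430,465),cork=(165,210,135,195)).items():
    print(k,cv2.phaseCorrelate(cv2.cvtColor(b[y0:y1,x0:x1],6),cv2.cvtColor(n[y0:y1,x0:x1],6)),abs(b-n)[y0:y1,x0:x1].mean().round(1))
# bars in top view
f,cx,cy=T["K"]
def px(p):
    w=F.T@np.array(p)+C0;c=T["R"]@w+T["t"];return cx+f*c[0]/c[2],cy+f*c[1]/c[2]
for y0 in(56,-56):
    o=[]
    for x in range(-90,91,15):
        ys=np.arange(y0-18,y0+18.1,1.);uv=np.array([px((x,y,27)) for y in ys],np.float32)
        v=cv2.remap(n,uv[:,:1],uv[:,1:],1)[:,0];s=np.clip(v[:,0]/(v[:,2]+1)-.7,0,None)*np.clip(v.mean(1)-50,0,None);s[s<.6*s.max()]=0
        o.append(round(float((s*ys).sum()/(s.sum()+1e-6)),1))
    print(y0,o)
E
```

```text
56 y at 0 66.0 angle 2.39 deg 23 [[-95.0, 61.1], [-75.0, 62.3], [-55.0, 64.3], [-35.0, 65.0], [-15.0, 66.0], [20.0, 66.5], [40.0, 67.6], [75.0, 62.9], [95.0, 61.0]]
-56 y at 0 -45.4 angle 2.30 deg 24 [[-95.0, -50.4], [-75.0, -49.9], [-55.0, -47.1], [-35.0, -45.4], [-15.0, -44.1], [20.0, -43.5], [40.0, -45.0], [60.0, -47.5], [80.0, -49.6]]
t 11.20 tip(frame) [-398.   -29.6  161.3] yaw 70.99 z [ 0.  0. -1.] F [ 0.86  0.02 -0.44] w 1.0
near ((0.5041870679579077, 0.08601484998415998), 0.9164977116394043) 5.8
farL ((0.5972446328001233, 0.321982975244115), 0.8129566934373643) 14.1
farR ((-0.40290192968699756, 0.0009326797426467692), 0.8425987911997018) 5.3
beaker ((0.025196359174486815, -0.02153648839231792), 0.9920916591644288) 4.6
clip ((0.10529284338894485, 0.008998863674303692), 1.0545918084956982) 4.2
cork ((0.07701935277403038, 0.5504491531928046), 1.03071698224103) 4.4
56 [57.5, 57.1, 57.1, 56.6, 57.3, 57.4, 59.3, 56.5, 57.1, 57.6, 57.6, 57.0, 56.5]
-56 [-54.6, -54.5, -55.0, -54.6, -54.1, -54.4, -50.4, -54.3, -54.6, -53.9, -54.4, -54.5, -55.1]
```

```bash
python3 -c "from workcell import ctrl;print(ctrl.close_job())"
```

```text
the job is handed in; nothing more can be done
None
```

The open half was pushed flat, pressed home at about 14 N, and its bar turned to its stop, parallel to the other bar in the top view; the frame, beaker, clip and cork show about 1 mm of shift or less, and the job was handed in at about 11 s.

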